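# Load the sloped tin rack

## Task

Put the two soup tins away in the wooden rack: its tray slopes down to the left, to a stop under the small shelf, and each tin must stand upright in a lane of its own, slid all the way down until it rests against the stop. One tin is already in the far lane but was left short, so push it home too; the other stands on the worktop. Do not tip a tin over, and leave the salt shaker, the kitchen timer and the espresso cup where they are.

Things in the scene. Friction and masses are not known exactly. Their poses are not given: they have to be found in the camera images.
- rack: fixed pale wooden rack; its tray slopes down to the robot's left at 0.28 rad (16 deg). Origin: on the tray surface at the foot of the stop, middle of the width, 20 mm above the worktop; x points down the slope (left), y along the stop towards the robot, z is the tray's normal. Tray from x = -197 mm (upper, right-hand, open end) to the stop at x = 0 (40 mm high). Overall 164 mm wide
- shelf_edge (a point): middle of the lower right-hand edge of the level shelf board over the tray's lower end (rack frame x = -90, z = 86 mm): 128 mm above the worktop; board 8 mm thick, 164 mm wide, runs 90 mm to the left, on upright side panels. A tin passes under it with about 15 mm to spare; at home it stands wholly under it, so fingers must lean in under the edge to push it there
- lane_near (a point): foot of the stop in the lane nearest the robot, on the tray surface (rack frame y = +33 mm); axes as the rack's. Each lane runs along x between walls 4 mm thick and 14 mm high, 62 mm clear width; a tin at home has its centre at x = -29, z = 36 mm. A tin does not slide down by itself, and tips if pushed high: push it low, about 20 mm above the tray
- lane_far (a point): the same in the lane farthest from the robot (y = -33 mm)
- tin_a_mid (a point): teal and white soup tin, upright cylinder, diameter 57.4 mm, height 72 mm, about 0.18 kg; starts standing on the worktop to the right of the rack; this point is its centre, half-way up; z runs along its axis, towards its lid when it stands upright
- tin_c_mid (a point): teal and white soup tin, upright cylinder, diameter 57.4 mm, height 72 mm, about 0.18 kg; starts standing in the far lane of the rack, 45 to 110 mm short of the stop, its axis along the tray's normal; this point is its centre, half-way up; z runs along its axis, towards its lid when it stands upright
- tin_a: the same tin as point tin_a_mid; origin at the centre of its underside
- tin_c: the same tin as point tin_c_mid; origin at the centre of its underside
- stand_corner (a point): fixed: front left top corner of the black drawer stand, 76 mm high, that carries the coffee machine (up to about 0.4 m high, milk jug on its near end); the stand lies beyond it in +x and to its right (-y). Above the back of the worktop hang wall cabinets: underside 500 mm above the worktop, front 120 mm farther from the robot than this point
- salt_mid (a point): bystander: glass salt shaker with a grey cap, diameter 44 mm, height 90 mm, standing near tin_a; this point is its centre, half-way up
- cup_mid (a point): bystander: white espresso cup, 50 mm high, 64 mm across, 87 mm long with its handle, standing near tin_a; this point is its middle (of cup and handle together), half-way up
- egg_timer_mid (a point): bystander: red and white kitchen timer, diameter 67 mm, height 64 mm, standing near tin_a; this point is its centre, half-way up
Not all that is in view belongs to the job. What is shaped like the tin_a but green is not meant.

How it is judged:
At the end, for the whole second after the job is handed in: Each of the two tins stands at rest in a lane of its own, its wall within about 4 mm of the stop, its foot flat on the tray (axis within 0.08 rad of the tray's normal) (((x of tin_a_mid in the frame of lane_near between -0.0335 and -0.024 m and y of tin_a_mid in the frame of lane_near between -0.012 and 0.012 m and z of tin_a_mid in the frame of lane_near between 0.03 and 0.042 m) or (x of tin_a_mid in the frame of lane_far between -0.0335 and -0.024 m and y of tin_a_mid in the frame of lane_far between -0.012 and 0.012 m and z of tin_a_mid in the frame of lane_far between 0.03 and 0.042 m)) and angle between the z axis of each of tin_a_mid, tin_c_mid and the z axis of rack, either way round below 0.08 rad and linear speed of each of tin_a, tin_c below 0.02 m/s and ((x of tin_c_mid in the frame of lane_near between -0.0335 and -0.024 m and y of tin_c_mid in the frame of lane_near between -0.012 and 0.012 m and z of tin_c_mid in the frame of lane_near between 0.03 and 0.042 m) or (x of tin_c_mid in the frame of lane_far between -0.0335 and -0.024 m and y of tin_c_mid in the frame of lane_far between -0.012 and 0.012 m and z of tin_c_mid in the frame of lane_far between 0.03 and 0.042 m))); the robot touches nothing.
It fails at once if a tin is tipped over (angle between any of tin_a_mid, tin_c_mid's own z axis and vertical above 1 rad).
It fails at once if the salt shaker, the timer or the cup is moved by more than 15 mm (distance of any of salt_mid, egg_timer_mid, cup_mid from where it was at the start of the episode above 0.015 m).
It also fails if it takes over 66 s, if anything falls off the work surface, if the arm or the gripper's body presses on something with over 40 N, if the wrist force passes 120 N, or if a joint passes its speed limit or range.

## Robot

A 7-joint arm with a two-finger parallel gripper is mounted at the origin on a cart in front of the work surface, level with it; the furniture and walls round the work are solid. World frame = base frame: x ahead of the robot, y to its left, z up, the work surface at z = 0. Lengths are in m, angles in rad, forces in N, time in s.
With the tool pointing down it reaches from about 0.425 to 0.95 m from the base axis. Payload 4.7 kg.
Tool frame: the origin (TCP) lies between the finger pads; the fingertips stand 11 mm ahead of it and the grasp point (between the pads) lies 8 mm behind it; z points along the fingers, y is the line along which they close (so a half turn about z gives the same grasp; the last joint's range is limited). The gripper opens to 87 mm and grips with 3 to 60 N. Pads are 19 mm wide; open, the fingers measure 117 mm over their backs; the gripper's body (75 mm by 190 mm) begins 51 mm behind the grasp point.
Start: joints at [1.125, 0.469, -0.049, 1.532, 0.024, 1.141, -0.082], TCP at [0.273, -0.617, 0.197] pointing down, gripper open.
Joint ranges: [-2.59, 2.59], [-0.33, 1.99], [-1.39, 1.29], [0.1, 2.45], [-1.04, 4.18], [0.21, 1.99], [-2.66, 2.66]. Speed limits (rad/s): [2.57, 2.57, 3.14, 3.14, 3.14, 3.14, 3.14].

## Interface

Orientations are given as [roll, pitch, yaw] about the fixed x, y, z axes, in that order (R = Rz(yaw) Ry(pitch) Rx(roll)).
In Python, from bench import r gives the robot as it stands.
- The arm moves only by the tool move_arm, never from a script. Its argument "series" is a list of rows, each a list of 3 entries, a list of its own where there are three numbers: the shift along the tool's x, y, z each as a share of 0.025 m, from -1 to 1, then the turn, a rotation vector about the tool's x, y, z each as a share of 45 degrees, from -1 to 1, then the opening, from -1 (shut) to 1 (fully open). A call has 1 to 20 rows; each row shifts and turns the commanded pose from where the row before left it, along the tool's axes as they then stand; what a row does not reach is not made up. A row lasts 1/10 s, in which the tool goes at most 50 mm and 8.59 degrees, less where a joint would pass 70% of its speed; a pose out of reach is approached as far as the arm can. A call with a number of a shift or a turn outside -1 to 1 is refused whole. A call with a gripper value outside its range is refused whole. The fingers move at their own pace and stop on an object; the grip force is fixed at half the most. Time passes only in rows, so rows that do not move let the fingers close. It gives the time, the measured TCP pose, the force, the opening and the grip force at its end, in the units of the state.
- r.read_state(): the state, without advancing time (a new reading comes with each control period).
- r.camera(name): name is "scene" or "top" or "wrist"; returns a dict with "img" (384x512x3 uint8, red, green, blue), "intrinsics" (3x3 intrinsics, pixels), "view" (4x4, takes a point from world to camera coordinates); the wrist camera has in their place "tool_from_camera" (4x4, takes a point from camera to tool coordinates, whose origin is the TCP and whose axes are the flange's). Camera axes: x right, y down, z forward; pixel columns grow to the right and rows downward; lengths in m; the calibration is good to about 2 mm. A picture is of the moment at which its call begins: read the wrist's pose just before it. There is no depth.
- r.close_job(): hands the job in; it is judged then, once.
The state is a dict: "time_s": time; "joint_positions": joint angles; "joint_vel": joint speeds; "joint_torque": joint torques, N m; "position": TCP position; "ee_rot": TCP orientation; "force": force on the tool from outside, world axes, zero at the start; "wrist_torque": the same for the moment, N m; "opening": opening from 0.0 (shut) to 1.0 (fully open); "gripper_force": force on a finger pad.
Only numpy, scipy, OpenCV 4.12 (cv2) and the standard library are available. Lean on these libraries where they do the work, as an engineer would, in place of code of your own. Each camera call takes 0.05 s, during which the arm holds its last target. There are 200 camera calls.

## Working session

There is one attempt and no reset: what is moved stays moved. The work goes in short steps, Python scripts to look and compute and a tool call to move; the robot and the scene stay as the last step left them, time stands still between calls to the robot, and variables do not carry over. Pictures are saved under pics/ and viewed, at most 10 in all, crops included, and the job is handed in when it is done.

Besides the shell and the picture viewer there is one more tool, called as name([rows], argument=value, ...), one row to a line, values as JSON. move_arm: Moves the arm, as the interface text tells. Its arguments: {"type":"object","properties":{"series":{"type":"array"}},"required":["series"]}

```bash
mkdir -p pics; ls; cat > h.py <<'E'
import numpy as np, cv2
from bench import r
def snap(n,f):
    c=r.camera(n); cv2.imwrite(f'pics/{f}.png',c['img'][:,:,::-1]); 
    np.savez(f'pics/{f}.npz',**{k:np.array(v) for k,v in c.items()}); return c
def load(f): return dict(np.load(f'pics/{f}.npz'))
def ray(c,u,v):
    V=c['view'];R=V[:3,:3];t=V[:3,3]
    d=R.T@np.linalg.inv(c['intrinsics'])@np.array([u,v,1.]); return -R.T@t,d
def onz(c,u,v,z):
    o,d=ray(c,u,v); return o+d*(z-o[2])/d[2]
def tri(c1,p1,c2,p2):
    o1,d1=ray(c1,*p1);o2,d2=ray(c2,*p2)
    s=np.linalg.lstsq(np.c_[d1,-d2],o2-o1,rcond=None)[0]
    a=o1+d1*s[0];b=o2+d2*s[1]; return (a+b)/2,np.linalg.norm(a-b)
def proj(c,P):
    p=c['intrinsics']@(c['view'][:3,:3]@np.array(P)+c['view'][:3,3]); return p[:2]/p[2]
E
python3 - <<'E'
from h import *
s=r.read_state(); print({k:np.round(v,3) for k,v in s.items()})
a=snap('scene','s0');b=snap('top','t0')
for c in(a,b): print(np.round(c['intrinsics'],1).tolist(), np.round(ray(c,256,192),3).tolist())
cv2.imwrite('pics/t0b.png',cv2.resize(b['img'][:,:,::-1],(800,600),interpolation=2))
cv2.imwrite('pics/s0b.png',cv2.resize(a['img'][:,:,::-1],(800,600),interpolation=2))
E
```

```text
pics
{'time_s': np.float64(0.0), 'joint_positions': array([ 1.125,  0.469, -0.049,  1.534,  0.024,  1.141, -0.082]), 'joint_vel': array([-0.001, -0.001, -0.001,  0.001,  0.001, -0.003,  0.   ]), 'joint_torque': array([ 0.0000e+00, -5.0798e+01, -8.1000e-02, -2.3616e+01, -6.2000e-02,
        3.8000e-02,  0.0000e+00]), 'position': array([ 0.273, -0.617,  0.196]), 'ee_rot': array([-3.14 ,  0.   ,  0.417]), 'force': array([-0.403, -0.142,  1.198]), 'wrist_torque': array([0.013, 0.007, 0.003]), 'gripper_force': np.float64(0.0), 'opening': np.float64(1.004)}
[[437.7, 0.0, 255.7], [0.0, 437.7, 195.2], [0.0, 0.0, 1.0]] [[-0.305, 0.81, 0.572], [0.683, -0.621, -0.384]]
[[360.5, 0.0, 255.8], [0.0, 360.5, 198.0], [0.0, 0.0, 1.0]] [[0.428, 0.085, 1.052], [0.08, 0.037, -0.996]]
```

View pics/t0b.png

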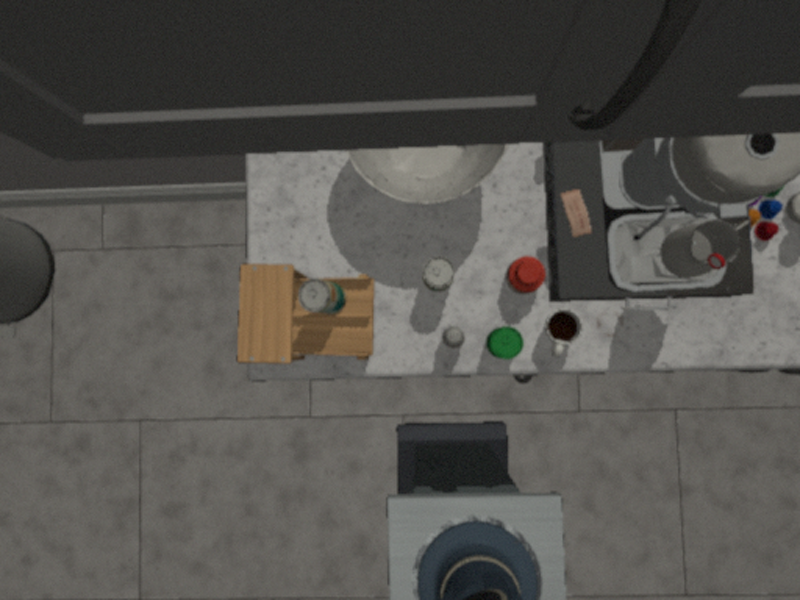

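View pics/s0b.png

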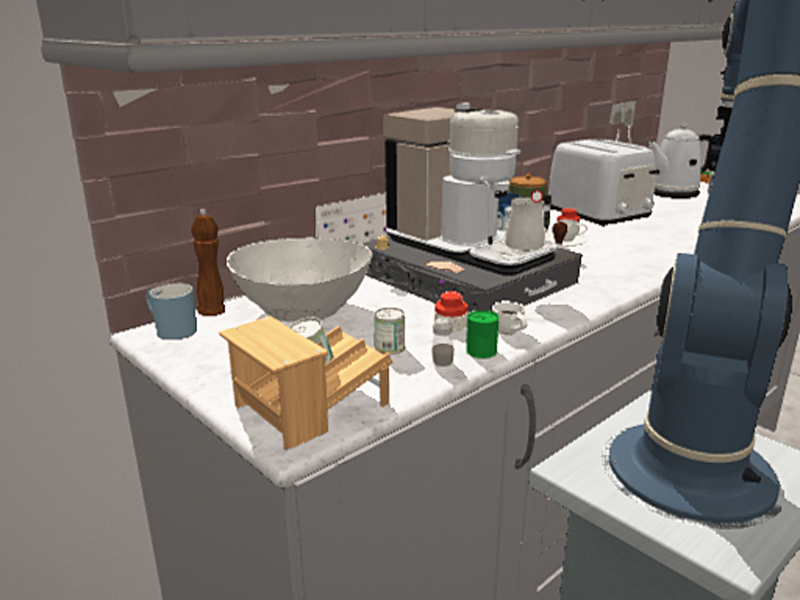

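The top view (800×600 scale) shows tin_a at (438,274), tin_c in the far lane at (318,296), the shelf at (238–294, 263–362), salt at (453,336), the green decoy at (506,342), the timer at (526,274) and the cup at (563,325). The scene view agrees. Next I'll zoom in for accurate edges.

```bash
python3 - <<'E'
from h import *
a=load('s0');b=load('t0')
i=b['img'][155:245,145:375,::-1]; i=cv2.resize(i,None,fx=3.4,fy=3.4,interpolation=cv2.INTER_CUBIC)
j=a['img'][185:295,130:345,::-1]; j=cv2.resize(j,None,fx=2.5,fy=2.5,interpolation=cv2.INTER_CUBIC)
i=np.clip(i*1.5,0,255).astype(np.uint8)
out=np.zeros((i.shape[0]+j.shape[0],max(i.shape[1],j.shape[1]),3),np.uint8)
out[:i.shape[0],:i.shape[1]]=i;out[i.shape[0]:,:j.shape[1]]=j
cv2.imwrite('pics/z0.png',out);print(out.shape,i.shape)
S=.64
for n,u,v,z in [('tin_a',438,274,.072),('tin_c',318,296,.1),('salt',453,336,.09),('green',506,342,.072),('timer',526,274,.06),('cup',563,327,.05),('corner',551,298,.076),('sh_fr',294,263,.136),('sh_nr',292,362,.136),('sh_fl',240,264,.136),('sh_nl',237,362,.136),('tr_f',374,279,.08),('tr_n',373,355,.08)]:
  print(n,np.round(onz(b,u*S,v*S,z),3))
E
```

```text
(581, 782, 3) (306, 782, 3)
tin_a [0.551 0.054 0.072]
tin_c [0.515 0.261 0.1  ]
salt [0.442 0.032 0.09 ]
green [ 0.429 -0.059  0.072]
timer [ 0.548 -0.1    0.06 ]
cup [ 0.453 -0.163  0.05 ]
corner [ 0.503 -0.138  0.076]
sh_fr [0.568 0.293 0.136]
sh_nr [0.405 0.298 0.136]
sh_fl [0.569 0.383 0.136]
sh_nl [0.407 0.389 0.136]
tr_f [0.544 0.166 0.08 ]
tr_n [0.413 0.17  0.08 ]
```

View pics/z0.png

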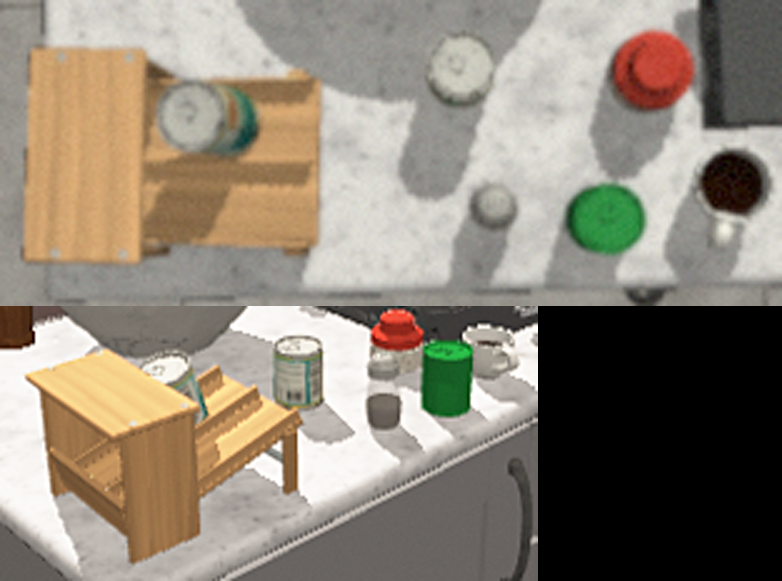

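The zoomed crop gives clear shelf corners and lid circles. Now I'll fit the rack pose (x, y, yaw) from the known shelf corners in both views, and locate tin_c along the far lane.

```bash
cat >> h.py <<'E'
def rackT(p):
    x0,y0,yaw=p; a=.28
    xa=np.array([-np.sin(yaw)*np.cos(a),np.cos(yaw)*np.cos(a),-np.sin(a)])
    ya=np.array([-np.cos(yaw),-np.sin(yaw),0]); za=np.cross(xa,ya)
    return np.c_[xa,ya,za],np.array([x0,y0,.02])
def shelf(p):
    R,o=rackT(p); e=R@[-.09,0,.086]+o; ya=R[:,1]; h=np.array([R[0,0],R[1,0],0]);h/=np.linalg.norm(h)
    up=np.array([0,0,.008]) # order fr nr fl nl (top)
    return [e+up-.082*ya,e+up+.082*ya,e+up-.082*ya+.09*h,e+up+.082*ya+.09*h]
E
python3 - <<'E'
from h import *
from scipy.optimize import least_squares
a=load('s0');b=load('t0')
t=lambda u,v:(145+(u+.5)/3.4-.5,155+(v+.5)/3.4-.5)
s=lambda u,v:(130+(u+.5)/2.5-.5,185+(v-306+.5)/2.5-.5)
pt=[t(144,51),t(138,262),t(30,47),t(24,258)]
ps=[s(110,348),s(199,407),s(27,376),s(117,436)]  # fr nr fl nl? 
def f(p,w=(1,1)):
    S=shelf(p);return np.concatenate([w[0]*(proj(b,P)-q) for P,q in zip(S,pt)]+[w[1]*(proj(a,P)-q) for P,q in zip(S,ps)])
for w in((1,0),(0,1),(1,1)):
    q=least_squares(f,[.487,.358,0.02],args=(w,)); print(w,np.round(q.x,4),np.round(q.fun,1))
p=q.x
R,o=rackT(p)
lid=t(192,117)
for n,d in(('top',ray(b,*lid)),):
    oo,dd=d  # intersect with plane rack z=.072
    k=(.072-R[:,2]@(oo-o))/(R[:,2]@dd); print('tin_c rack',np.round(R.T@(oo+k*dd-o),4))
print('tray end corners', [np.round(proj(b,R@[-.197,y,0]+o),1) for y in(-.082,.082)], t(320,80),t(316,247))
A=onz(b,*t(460,68),.072);print('tin_a top',A,'scene lid', onz(a,*s(299,344),.072), tri(b,t(460,68),a,s(299,344)))
for n,u,v,z in[('bowl near',425,200,.12),('bowl left',348,150,.12),('jug',690,250,.15)]: print(n,onz(b,u*.64,v*.64,z))
E
```

```text
(1, 0) [ 0.4884  0.3607 -0.0431] [ 0.6 -1.2  0.4  0.5 -0.3 -0.4 -0.8  1.  -0.  -0.   0.  -0.  -0.  -0.
 -0.  -0. ]
(0, 1) [ 0.4839  0.3623 -0.0458] [ 0.   0.  -0.   0.  -0.   0.  -0.   0.  -0.2  0.2  1.9 -0.4 -0.7 -1.
 -1.1  0.6]
(1, 1) [ 0.4874  0.3607 -0.0441] [ 0.7 -0.7  0.4  1.  -0.2 -0.  -0.9  1.4 -0.4 -0.4  1.6 -1.2 -0.8 -1.6
 -1.3 -0.2]
tin_c rack [-0.1213 -0.0315  0.072 ]
tray end corners [array([238.6, 172.8]), array([237.3, 232.9])] (238.76470588235293, 178.1764705882353) (237.58823529411765, 227.29411764705884)
tin_a top [0.55273469 0.05532483 0.072     ] scene lid [0.55266613 0.05603311 0.072     ] (array([0.55292997, 0.05548844, 0.071738  ]), np.float64(0.0004709960346977557))
bowl near [0.6701021  0.07404129 0.12      ]
bowl left [0.76055575 0.2020253  0.12      ]
jug [ 0.56752071 -0.34234323  0.15      ]
```

move_arm([
  [[0.84,-0.98,-0.1],[0,0,0],1],
  [[0.84,-0.98,-0.1],[0,0,0],1],
  [[0.84,-0.98,-0.1],[0,0,0],1],
  [[0.84,-0.98,-0.1],[0,0,0],1],
  [[0.84,-0.98,-0.1],[0,0,0],1],
  [[0.84,-0.98,-0.1],[0,0,0],1],
  [[0.84,-0.98,-0.1],[0,0,0],1],
  [[0.84,-0.98,-0.1],[0,0,0],1],
  [[0.84,-0.98,-0.1],[0,0,0],1],
  [[0.84,-0.98,-0.1],[0,0,0],1],
  [[0.84,-0.98,-0.1],[0,0,0],1],
  [[0.84,-0.98,-0.1],[0,0,0],1],
  [[0.84,-0.98,-0.1],[0,0,0],1],
  [[0.84,-0.98,-0.1],[0,0,0],1],
  [[0.84,-0.98,-0.1],[0,0,0],1],
  [[0.84,-0.98,-0.1],[0,0,0],1],
  [[0.84,-0.98,-0.1],[0,0,0],1],
  [[0.84,-0.98,-0.1],[0,0,0],1],
  [[0.84,-0.98,-0.1],[0,0,0],1],
  [[0.84,-0.98,-0.1],[0,0,0],1],
])

```text
time_s: 2.1
position: [0.4588, 0.0021, 0.2465]
ee_rot: [3.141, 0.0, 0.417]
force: [0.7, -0.2, -0.9]
opening: 0.999
gripper_force: 0.0
```

move_arm([
  [[0,0,0],[0,0,-0.177],0],
  [[0,0,0],[0,0,-0.177],-1],
  [[0,0,0],[0,0,-0.177],-1],
  [[0,0,0],[0,0,-0.177],-1],
  [[0,0,0],[0,0,-0.177],-1],
  [[0,0,0],[0,0,-0.177],-1],
  [[0,0,0],[0,0,-0.177],-1],
  [[0,0,0],[0,0,-0.177],-1],
  [[0,0,0],[0,0,0],-1],
])

```text
time_s: 3.0
position: [0.4586, 0.0008, 0.2463]
ee_rot: [-3.141, 0.0, 1.529]
force: [-0.5, 0.4, 0.7]
opening: 0.265
gripper_force: 0.0
```

```bash
cat >> h.py <<'E'
from scipy.spatial.transform import Rotation as Ro
P0=[.487,.3607,-.044]
def pose(s): return np.array(s['position']),Ro.from_euler('xyz',s['ee_rot']).as_matrix()
def target(tip,th,p=P0,off=.011):
    "tip in rack frame; th lean (rad) of tool axis from tray normal (+: body up-slope). returns TCP pos, R"
    R,o=rackT(p); z=R@[np.sin(th),0,-np.cos(th)]; y=-R[:,1]; x=np.cross(y,z)
    return R@np.array(tip)+o-off*z, np.c_[x,y,z]
def go(pos,Rm,s=None):
    q,Q=pose(s or r.read_state())
    return 'shift/25mm in current tool axes',np.round(Q.T@(pos-q)/.025,2),'turn/45deg',np.round(Ro.from_matrix(Q.T@Rm).as_rotvec(degrees=True)/45,3),'world',np.round(pos,3)
E
python3 - <<'E'
from h import *
s=r.read_state();print(s['ee_rot'],s['joint_positions'],s['opening'])
c=snap('wrist','w0');print(np.round(c['tool_from_camera'],3))
p,Rm=target([-.21,-.033,.03],np.radians(60)); print(go(p,Rm))
a=snap('scene','s1')
cv2.imwrite('pics/w0b.png',np.hstack([cv2.resize(c['img'][:,:,::-1],(400,300)),cv2.resize(a['img'][:,:,::-1],(400,300))]))
E
```

```text
[-3.14091599e+00  7.29703208e-05  1.52859291e+00] [ 0.45956073  0.10570516 -0.59133129  1.92865342  0.06513711  1.12658602
 -0.19945099] 0.264707568330919
[[ 0.    -0.957 -0.29   0.079]
 [ 1.     0.001 -0.    -0.   ]
 [ 0.001 -0.29   0.957 -0.188]
 [ 0.     0.     0.     1.   ]]
('shift/25mm in current tool axes', array([6.39, 1.81, 5.26]), 'turn/45deg', array([-0.   ,  0.977, -0.001]), 'world', array([0.511, 0.158, 0.115]))
```

View pics/w0b.png

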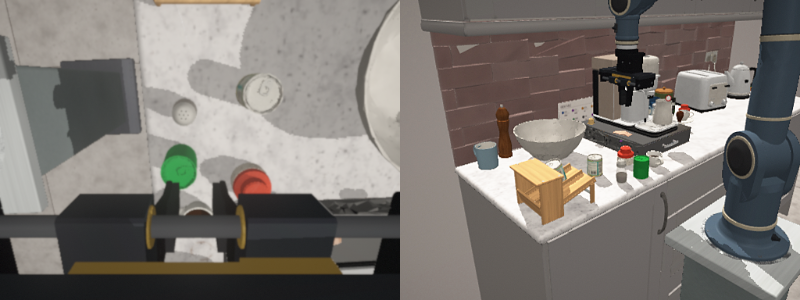

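The wrist view (left) shows the tin_a lid at (262,92), salt at (185,110) and the rack edge at the top. The scene view shows the gripper clear of everything. I'll move beside the rack and lean the tool.

move_arm([
  [[0.8,0.22,0.1],[0,0,0],-1],
  [[0.8,0.22,0.1],[0,0,0],-1],
  [[0.8,0.22,0.1],[0,0,0],-1],
  [[0.8,0.22,0.1],[0,0,0],-1],
  [[0.8,0.22,0.1],[0,0,0],-1],
  [[0.8,0.22,0.1],[0,0,0],-1],
  [[0.8,0.22,0.1],[0,0,0],-1],
  [[0.8,0.22,0.1],[0,0,0],-1],
  [[0,0,0],[0,0.163,0],-1],
  [[0,0,0],[0,0.163,0],-1],
  [[0,0,0],[0,0.163,0],-1],
  [[0,0,0],[0,0.163,0],-1],
  [[0,0,0],[0,0.163,0],-1],
  [[0,0,0],[0,0.163,0],-1],
  [[0,0,0],[0,0,0],-1],
])

```text
time_s: 4.6
position: [0.5097, 0.1539, 0.2234]
ee_rot: [-3.131, -0.769, 1.511]
force: [-0.0, -0.7, -0.9]
opening: 0.006
gripper_force: 0.0
```

```bash
python3 - <<'E'
from h import *
s=r.read_state();print(s['position'],s['ee_rot'],np.round(s['joint_positions'],2),s['opening'])
for x,z in((-.21,.03),(-.19,.018),(-.063,.018)):
  p,Rm=target([x,-.033,z],np.radians(60)); print(go(p,Rm))
E
```

```text
[0.50973565 0.15385149 0.22337674] [-3.13051559 -0.76878472  1.51094447] [ 0.78  0.4  -0.87  1.97 -0.59  0.93  0.27] 0.0055609437652633644
('shift/25mm in current tool axes', array([-2.89,  0.08,  3.25]), 'turn/45deg', array([-0.   , -0.002, -0.015]), 'world', array([0.511, 0.158, 0.115]))
('shift/25mm in current tool axes', array([-2.91,  0.08,  4.18]), 'turn/45deg', array([-0.   , -0.002, -0.015]), 'world', array([0.512, 0.174, 0.098]))
('shift/25mm in current tool axes', array([-0.38,  0.05,  8.58]), 'turn/45deg', array([-0.   , -0.002, -0.015]), 'world', array([0.517, 0.296, 0.063]))
```

move_arm([
  [[-0.58,0,0.6],[0,0,-0.015],-1],
  [[-0.58,0.02,0.6],[0,0,0],-1],
  [[-0.58,0.02,0.6],[0,0,0],-1],
  [[-0.58,0.02,0.7],[0,0,0],-1],
  [[-0.59,0.02,0.8],[0,0,0],-1],
  [[0,0,0.88],[0,0,0],-1],
  [[0,0,0],[0,0,0],-1],
])

```text
time_s: 5.3
position: [0.5113, 0.1822, 0.1006]
ee_rot: [3.135, -0.768, 1.547]
force: [-0.9, 0.5, 0.3]
opening: 0.004
gripper_force: 0.0
```

```bash
python3 - <<'E'
from h import *
s=r.read_state();print(s['position'],s['force'],np.round(s['joint_positions'],2))
for x,z in((-.16,.018),(-.063,.018)):
  p,Rm=target([x,-.033,z],np.radians(60)); print(go(p,Rm))
a=snap('scene','s2');b=snap('top','t2')
cv2.imwrite('pics/p2.png',np.hstack([cv2.resize(a['img'][140:310,110:330,::-1],(440,340)),cv2.resize(b['img'][135:255,130:290,::-1],(360,270)).copy() if 0 else cv2.resize(b['img'][135:255,130:257,::-1],(360,340))]))
E
```

```text
[0.51129104 0.18215595 0.10055719] [-0.87073382  0.54353079  0.31144335] [ 0.67  0.61 -0.83  2.06 -0.56  0.64  0.37]
('shift/25mm in current tool axes', array([0.29, 0.05, 0.9 ]), 'turn/45deg', array([-0.009, -0.001,  0.019]), 'world', array([0.513, 0.203, 0.089]))
('shift/25mm in current tool axes', array([2.23, 0.1 , 4.26]), 'turn/45deg', array([-0.009, -0.001,  0.019]), 'world', array([0.517, 0.296, 0.063]))
```

View pics/p2.png

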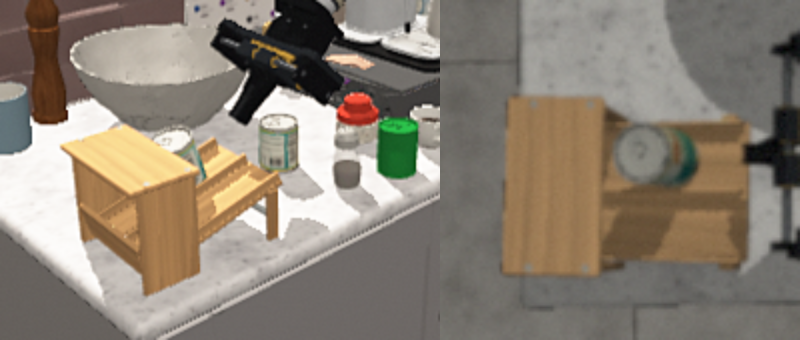

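The crops show the closed fingers at the tray's upper end, lined up with the far lane behind tin_c, and clear of tin_a. I'll push now.

move_arm([
  [[0.15,0.02,0.45],[0,0,0.01],-1],
  [[0.14,0.02,0.45],[0,0,0],-1],
  [[0.12,0,0.2],[0,0,0],-1],
  [[0.12,0.01,0.21],[0,0,0],-1],
  [[0.12,0,0.21],[0,0,0],-1],
  [[0.12,0.01,0.21],[0,0,0],-1],
  [[0.12,0,0.21],[0,0,0],-1],
  [[0.12,0.01,0.21],[0,0,0],-1],
  [[0.12,0,0.21],[0,0,0],-1],
  [[0.12,0.01,0.21],[0,0,0],-1],
  [[0.12,0,0.21],[0,0,0],-1],
  [[0.12,0.01,0.21],[0,0,0],-1],
  [[0.12,0,0.21],[0,0,0],-1],
  [[0.12,0.01,0.21],[0,0,0],-1],
  [[0.12,0,0.21],[0,0,0],-1],
  [[0,0,0],[0,0,0],-1],
])

```text
time_s: 7.0
position: [0.5189, 0.2761, 0.068]
ee_rot: [3.138, -0.769, 1.536]
force: [-0.4, 0.7, -0.5]
opening: 0.006
gripper_force: 0.0
```

```bash
python3 - <<'E'
from h import *
s=r.read_state();print(s['position'],s['force'],np.round(s['joint_positions'],2))
p,Rm=target([-.063,-.033,.018],np.radians(60)); print(go(p,Rm))
R,o=rackT(P0); q,Q=pose(s); print('tip in rack',R.T@(q+.011*Q[:,2]-o))
a=snap('scene','s3');b=snap('top','t3')
cv2.imwrite('pics/p3.png',np.hstack([cv2.resize(a['img'][140:310,110:330,::-1],(440,340)),cv2.resize(b['img'][135:255,130:257,::-1],(360,340))]))
E
```

```text
[0.51891551 0.27613667 0.06801505] [-0.4471273   0.70502104 -0.47253522] [ 0.48  0.69 -0.84  2.06 -0.6   0.45  0.31]
('shift/25mm in current tool axes', array([ 0.42, -0.1 ,  0.71]), 'turn/45deg', array([-0.004, -0.002,  0.008]), 'world', array([0.517, 0.296, 0.063]))
tip in rack [-0.0835772  -0.03557292  0.01770009]
```

View pics/p3.png

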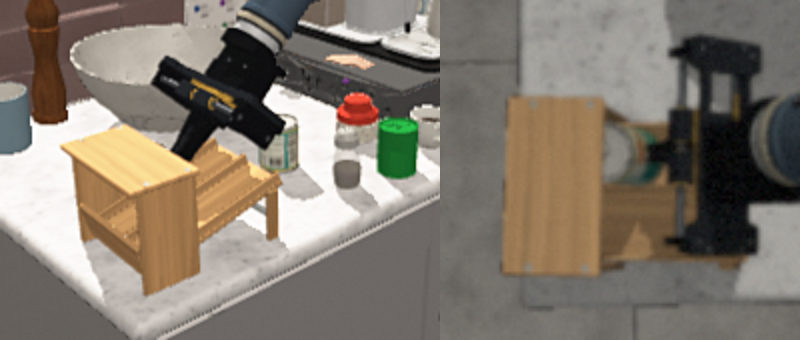

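The tin is moving down upright under the shelf, with the body clear of the edge. I'll finish the push gently.

move_arm([
  [[0.1,-0.02,0.17],[0,0,0],-1],
  [[0.1,-0.02,0.17],[0,0,0],-1],
  [[0.1,-0.02,0.17],[0,0,0],-1],
  [[0.1,-0.02,0.17],[0,0,0],-1],
  [[0.04,0,0.07],[0,0,0],-1],
  [[0,0,0],[0,0,0],-1],
])

```text
time_s: 7.7
position: [0.518, 0.2966, 0.0622]
ee_rot: [3.138, -0.768, 1.535]
force: [0.2, -0.4, 0.6]
opening: 0.003
gripper_force: 0.0
```

```bash
cat >> h.py <<'E'
def tiprack(s):
    R,o=rackT(P0); q,Q=pose(s); return R.T@(q+.011*Q[:,2]-o)
E
python3 - <<'E'
from h import *
s=r.read_state();print(s['force'],np.round(s['joint_positions'],2),tiprack(s))
E
```

```text
[ 0.15426841 -0.42978028  0.60122062] [ 0.44  0.71 -0.84  2.06 -0.61  0.42  0.3 ] [-0.06236194 -0.03377875  0.01771083]
```

move_arm([
  [[0.03,0,0.05],[0,0,0],-1],
  [[0.03,0,0.05],[0,0,0],-1],
  [[0,0,0],[0,0,0],-1],
])

```text
time_s: 8.0
position: [0.5185, 0.2989, 0.0614]
ee_rot: [3.138, -0.768, 1.534]
force: [0.3, -0.9, 0.1]
opening: 0.003
gripper_force: 0.1
```

move_arm([
  [[0.03,0,0.05],[0,0,0],-1],
  [[0,0,0],[0,0,0],-1],
])

```text
time_s: 8.2
position: [0.5185, 0.3003, 0.0611]
ee_rot: [3.138, -0.768, 1.535]
force: [0.2, 0.3, -0.1]
opening: 0.001
gripper_force: 0.1
```

move_arm([
  [[0.03,0,0.05],[0,0,0],-1],
  [[0,0,0],[0,0,0],-1],
])

```text
time_s: 8.4
position: [0.5186, 0.3018, 0.0607]
ee_rot: [3.138, -0.768, 1.535]
force: [-0.1, 0.2, 0.5]
opening: 0.007
gripper_force: 0.1
```

move_arm([
  [[0.03,0,0.05],[0,0,0],-1],
  [[0.03,0,0.05],[0,0,0],-1],
  [[0,0,0],[0,0,0],-1],
])

```text
time_s: 8.7
position: [0.5185, 0.3047, 0.0599]
ee_rot: [3.138, -0.768, 1.535]
force: [-0.9, 0.0, -0.3]
opening: 0.003
gripper_force: 0.1
```

move_arm([
  [[0.03,0,0.05],[0,0,0],-1],
  [[0.03,0,0.05],[0,0,0],-1],
  [[0,0,0],[0,0,0],-1],
])

```text
time_s: 9.0
position: [0.5186, 0.3076, 0.0591]
ee_rot: [3.138, -0.768, 1.535]
force: [-0.0, -0.5, -0.5]
opening: 0.006
gripper_force: 0.0
```

```bash
python3 - <<'E'
from h import *
s=r.read_state();print(s['force'],np.round(s['joint_positions'],2),tiprack(s))
a=snap('scene','s4')
cv2.imwrite('pics/p4.png',cv2.resize(a['img'][170:300,130:300,::-1],None,fx=4,fy=4,interpolation=2))
E
```

```text
[-0.02005018 -0.53258271 -0.47751877] [ 0.42  0.71 -0.84  2.06 -0.61  0.4   0.29] [-0.05096976 -0.03392705  0.01784285]
```

View pics/p4.png

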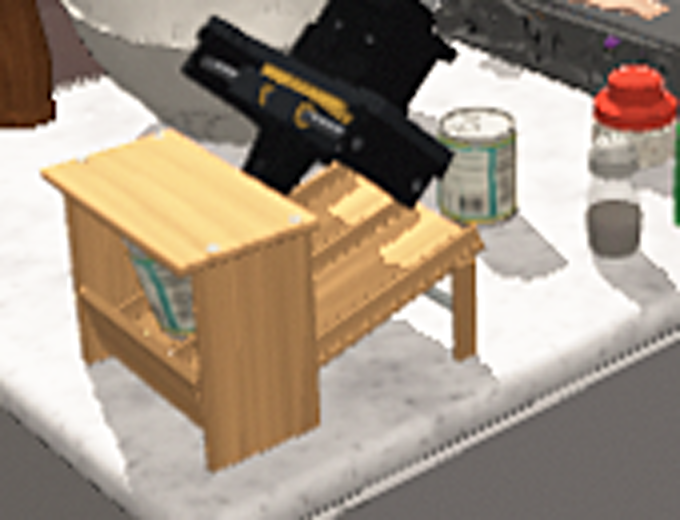

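```bash
python3 - <<'E'
from h import *
a=load('s4');R,o=rackT(P0)
im=cv2.resize(a['img'][215:265,155:185,::-1],None,fx=10,fy=10,interpolation=cv2.INTER_CUBIC)
outs=[]
for x in(-.029,-.036,-.043):
  k=im.copy();t=np.linspace(0,2*np.pi,60)
  for z in(.0,.072):
    q=np.array([proj(a,R@[x+.0287*np.cos(i),-.033+.0287*np.sin(i),z]+o) for i in t])
    q=((q-[155,215]+.5)*10-.5).astype(int); cv2.polylines(k,[q],True,(0,0,255),1)
  for y in(-.066,0): # stop top line
    pass
  q=np.array([proj(a,R@[0,y,.04]+o) for y in(-.066,.066)]);q=((q-[155,215]+.5)*10).astype(int);cv2.line(k,tuple(map(int,q[0])),tuple(map(int,q[1])),(255,0,0),1)
  outs.append(k[:, :260])
cv2.imwrite('pics/p5.png',np.hstack(outs))
E
```

```text
(no output)
```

View pics/p5.png

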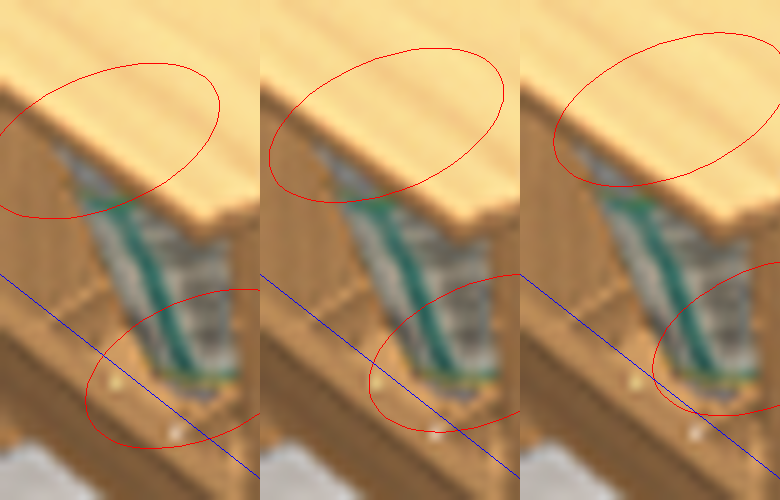

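```bash
python3 - <<'E'
from h import *
b=snap('top','t5'); w=snap('wrist','w5'); R,o=rackT(P0)
s=r.read_state(); q,Q=pose(s); tip=q+.011*Q[:,2]
im=cv2.resize(b['img'][150:245,140:260,::-1],None,fx=4,fy=4,interpolation=2)
m=lambda p:tuple(int(v) for v in ((proj(b,p)-[140,150]+.5)*4))
cv2.circle(im,m(tip),3,(0,0,255),1); cv2.circle(im,m(q-.05*Q[:,2]),3,(0,255,0),1)
for P in shelf(P0): cv2.circle(im,m(P),2,(255,0,0),1)
for y in(-.066,.066): cv2.line(im,m(R@[-.197,y,.0]+o),m(R@[-.09,y,0]+o),(255,0,255),1)
W=cv2.resize(w['img'][:,:,::-1],(312,234)); c=np.zeros((380,800,3),np.uint8)
W=w['img'][:300,100:412,::-1];c[:300,485:797]=W;c[:,:480]=im
cv2.imwrite('pics/p6.png',c)
E
```

```text
(no output)
```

View pics/p6.png

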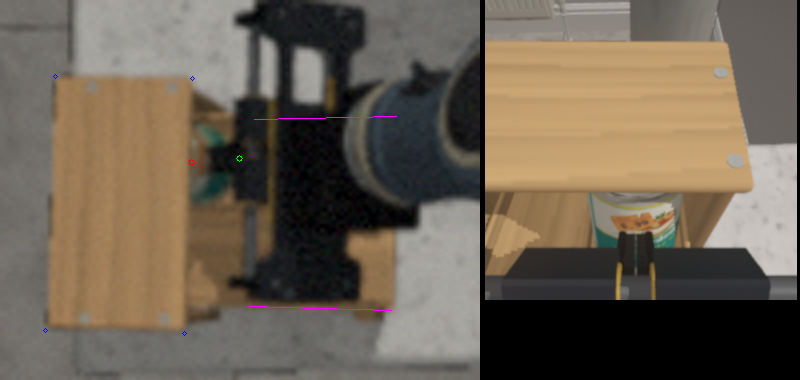

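The tin stands upright with the fingers touching its wall. The gripper body is still about 30 mm from the shelf edge, and the tin isn't home yet. I'll keep pushing in small steps and watch the force.

move_arm([
  [[0.06,0,0.1],[0,0,0],-1],
  [[0.06,0,0.1],[0,0,0],-1],
  [[0,0,0],[0,0,0],-1],
])

```text
time_s: 9.45
position: [0.5187, 0.3135, 0.0576]
ee_rot: [3.138, -0.768, 1.535]
force: [-0.3, -0.2, -0.2]
opening: 0.007
gripper_force: 0.0
```

move_arm([
  [[0.06,0,0.1],[0,0,0],-1],
  [[0,0,0],[0,0,0],-1],
])

```text
time_s: 9.65
position: [0.5189, 0.3162, 0.0569]
ee_rot: [3.138, -0.768, 1.535]
force: [0.8, -0.9, 0.1]
opening: 0.009
gripper_force: 0.0
```

move_arm([
  [[0.06,0,0.1],[0,0,0],-1],
  [[0,0,0],[0,0,0],-1],
])

```text
time_s: 9.85
position: [0.5191, 0.3189, 0.0561]
ee_rot: [3.138, -0.768, 1.535]
force: [0.7, -0.2, 0.5]
opening: 0.003
gripper_force: 0.0
```

```bash
cat >> h.py <<'E'
def leftedge(f):
    "tin (grey/teal, R<=B+12) vs wood boundary per row in the window of the scene view"
    i=load(f)['img'].astype(int); out={}
    for v in range(233,253,3):
        row=i[v,156:182]; m=(row[:,0]-row[:,2]<25); k=np.where(m)[0]
        out[v]=(156+k.min(),156+k.max()) if len(k) else None
    return out
def model(f,x,y=-.033):
    a=load(f);R,o=rackT(P0);t=np.linspace(0,6.28,90)
    B=np.array([[proj(a,R@[x+.0287*np.cos(i),y+.0287*np.sin(i),z]+o) for z in(0,.072)] for i in t])
    j=B[:,0,0].argmin(); return np.round(B[j],1).tolist()
E
python3 - <<'E'
from h import *
snap('scene','s6')
for f in('s4','s6'): print({k:(None if v is None else tuple(map(int,v))) for k,v in leftedge(f).items()})
for x in(-.029,-.04,-.05,-.06): print(x,model('s4',x))
s=r.read_state();print(tiprack(s),np.round(s['joint_positions'],2))
E
```

```text
{233: (163, 165), 236: (164, 169), 239: (165, 173), 242: (166, 176), 245: (168, 177), 248: (169, 177), 251: (171, 177)}
{233: (157, 165), 236: (159, 161), 239: (160, 172), 242: (161, 176), 245: (162, 177), 248: (164, 177), 251: (166, 177)}
-0.029 [[163.1, 254.9], [153.0, 232.2]]
-0.04 [[166.8, 251.8], [156.9, 229.2]]
-0.05 [[170.2, 249.6], [160.4, 226.9]]
-0.06 [[173.5, 247.3], [163.9, 224.7]]
[-0.03932896 -0.03389721  0.01804742] [ 0.39  0.72 -0.84  2.05 -0.62  0.38  0.28]
```

move_arm([
  [[0.06,0,0.1],[0,0,0],-1],
  [[0,0,0],[0,0,0],-1],
])

```text
time_s: 10.1
position: [0.5192, 0.3217, 0.0554]
ee_rot: [3.138, -0.768, 1.535]
force: [-0.1, -0.3, 0.0]
opening: 0.001
gripper_force: 0.0
```

move_arm([
  [[0.06,0,0.1],[0,0,0],-1],
  [[0,0,0],[0,0,0],-1],
])

```text
time_s: 10.3
position: [0.5193, 0.3246, 0.0546]
ee_rot: [3.138, -0.768, 1.535]
force: [-0.3, -0.3, 0.1]
opening: 0.006
gripper_force: 0.0
```

```bash
python3 - <<'E'
from h import *
snap('scene','s7')
print({k:(None if v is None else tuple(map(int,v))) for k,v in leftedge('s7').items()})
s=r.read_state();print(tiprack(s),s['force'])
E
```

```text
{233: (156, 165), 236: (156, 166), 239: (157, 170), 242: (158, 176), 245: (160, 177), 248: (162, 177), 251: (165, 177)}
[-0.03352298 -0.03388828  0.01814187] [-0.33523085 -0.10527202 -0.21256318]
```

move_arm([
  [[0.04,0,0.07],[0,0,0],-1],
  [[0,0,0],[0,0,0],-1],
])

```text
time_s: 10.55
position: [0.5195, 0.3263, 0.054]
ee_rot: [3.138, -0.768, 1.535]
force: [-0.6, -0.2, -0.6]
opening: 0.006
gripper_force: 0.1
```

move_arm([
  [[0.04,0,0.07],[0,0,0],-1],
  [[0,0,0],[0,0,0],-1],
])

```text
time_s: 10.75
position: [0.5197, 0.3281, 0.0534]
ee_rot: [3.138, -0.768, 1.534]
force: [-0.6, -1.1, 1.2]
opening: 0.007
gripper_force: 0.3
```

move_arm([
  [[0.02,0,0.035],[0,0,0],-1],
  [[0,0,0],[0,0,0],-1],
])

```text
time_s: 10.95
position: [0.52, 0.3285, 0.0531]
ee_rot: [3.137, -0.768, 1.534]
force: [0.2, -3.7, 2.7]
opening: 0.004
gripper_force: 2.3
```

```bash
python3 - <<'E'
from h import *
snap('scene','s8')
print({k:(None if v is None else tuple(map(int,v))) for k,v in leftedge('s8').items()})
s=r.read_state();print(tiprack(s),s['force'])
E
```

```text
{233: (156, 165), 236: (156, 168), 239: (156, 169), 242: (157, 176), 245: (158, 177), 248: (162, 177), 251: (165, 177)}
[-0.02912546 -0.03430414  0.01789989] [-1.41265745 -4.978273    2.23793915]
```

move_arm([
  [[-0.2,0,-0.35],[0,0,0],-1],
  [[-0.4,0,-0.69],[0,0,0],-1],
  [[-0.4,0,-0.69],[0,0,0],-1],
  [[-0.4,0,-0.69],[0,0,0],-1],
  [[-0.4,0,-0.69],[0,0,0],-1],
  [[-0.4,0,-0.69],[0,0,0],-1],
  [[-0.4,0,-0.69],[0,0,0],-1],
  [[0.67,0,-0.69],[0,0,0],-1],
  [[0.67,0,-0.69],[0,0,0],-1],
  [[0.67,0,-0.69],[0,0,0],-1],
  [[0.67,0,-0.69],[0,0,0],-1],
  [[0.67,0,-0.69],[0,0,0],-1],
  [[0.67,0,-0.69],[0,0,0],-1],
  [[0,0,0],[0,-0.163,0],1],
  [[0,0,0],[0,-0.163,0],1],
  [[0,0,0],[0,-0.163,0],1],
  [[0,0,0],[0,-0.163,0],1],
  [[0,0,0],[0,-0.163,0],1],
  [[0,0,0],[0,-0.163,0],1],
  [[0,0,0],[0,0,0],1],
])

```text
time_s: 13.0
position: [0.5123, 0.2112, 0.2339]
ee_rot: [3.138, -0.002, 1.543]
force: [0.0, 1.2, -0.8]
opening: 0.556
gripper_force: 0.0
```

```bash
cat >> h.py <<'E'
def wray(c,s,u,v):
    T=c['tool_from_camera'];q,Q=pose(s); o=q+Q@T[:3,3]
    return o,Q@T[:3,:3]@np.linalg.inv(c['intrinsics'])@np.array([u,v,1.])
def wonz(c,s,u,v,z):
    o,d=wray(c,s,u,v); return o+d*(z-o[2])/d[2]
E
python3 - <<'E'
from h import *
snap('scene','s9')
print({k:(None if v is None else tuple(map(int,v))) for k,v in leftedge('s9').items()})
s=r.read_state();print(s['position'],s['ee_rot'],np.round(s['joint_positions'],2),s['opening'])
c=load('w0');print(c['intrinsics'])
s0={'position':[.4586,.0008,.2463],'ee_rot':[-3.141,0,1.5286]}
for u,v,z in((262,92,.072),(185,108,.09),(180,158,.072)): print(wonz(c,s0,u*1.28,v*1.28,z))
i=load('w0')['img']; g=cv2.cvtColor(i,cv2.COLOR_RGB2GRAY)[80:160,280:400]
print(cv2.HoughCircles(cv2.GaussianBlur(g,(5,5),1),cv2.HOUGH_GRADIENT,1,50,param1=80,param2=15,minRadius=20,maxRadius=35))
E
```

```text
{233: (156, 165), 236: (156, 168), 239: (156, 171), 242: (157, 176), 245: (158, 177), 248: (162, 177), 251: (165, 177)}
[0.51283238 0.20824302 0.23320753] [ 3.13943037e+00 -1.53855770e-03  1.53876956e+00] [ 0.05  0.3  -0.64  1.75  0.19  1.15 -0.68] 0.6006333467931363
[[321.60459079   0.         250.30342013]
 [  0.         321.60459079 196.19067469]
 [  0.           0.           1.        ]]
[0.55385314 0.05609136 0.072     ]
[0.44552049 0.04043294 0.09      ]
[ 0.43303594 -0.03635116  0.072     ]
[[[49.5 36.5 27.1]]]
```

```bash
python3 - <<'E'
from h import *
p,Rm=target([0,0,0],.28)
print(go(np.array([.553,.0555,.12]),Rm)); print(go(np.array([.553,.0555,.042]),Rm))
E
```

```text
('shift/25mm in current tool axes', array([-6.06,  1.79,  4.52]), 'turn/45deg', array([ 0.003, -0.002,  0.015]), 'world', array([0.553, 0.056, 0.12 ]))
('shift/25mm in current tool axes', array([-6.07,  1.79,  7.64]), 'turn/45deg', array([ 0.003, -0.002,  0.015]), 'world', array([0.553, 0.056, 0.042]))
```

move_arm([
  [[-0.86,0.25,0.5],[0,0,0.015],1],
  [[-0.86,0.25,0.5],[0,0,0],1],
  [[-0.87,0.26,0.5],[0,0,0],1],
  [[-0.87,0.26,0.5],[0,0,0],1],
  [[-0.87,0.26,0.5],[0,0,0],1],
  [[-0.87,0.26,0.5],[0,0,0],1],
  [[-0.86,0.25,0.5],[0,0,0],1],
  [[0,0,0.5],[0,0,0],1],
  [[0,0,0.5],[0,0,0],1],
  [[0,0,0],[0,0,0],1],
  [[0,0,0],[0,0,0],1],
])

```text
time_s: 14.15
position: [0.5515, 0.0523, 0.1206]
ee_rot: [3.139, -0.001, 1.522]
force: [0.9, 0.6, -0.5]
opening: 1.0
gripper_force: 0.0
```

```bash
python3 - <<'E'
from h import *
p,Rm=target([0,0,0],.28); s=r.read_state(); print(s['position'],s['ee_rot'],s['opening'])
print(go(np.array([.553,.0555,.042]),Rm))
E
```

```text
[0.55148607 0.05231908 0.12064753] [ 3.13922180e+00 -8.10729505e-04  1.52151905e+00] 0.9998629837885981
('shift/25mm in current tool axes', array([0.13, 0.05, 3.15]), 'turn/45deg', array([ 0.003, -0.001, -0.007]), 'world', array([0.553, 0.056, 0.042]))
```

Descend and grip.

move_arm([
  [[0.13,0.05,0.4],[0,0,-0.005],1],
  [[0,0,0.6],[0,0,0],1],
  [[0,0,0.6],[0,0,0],1],
  [[0,0,0.6],[0,0,0],1],
  [[0,0,0.6],[0,0,0],1],
  [[0,0,0.35],[0,0,0],1],
  [[0,0,0],[0,0,0],1],
])

```text
time_s: 14.85
position: [0.5523, 0.0542, 0.0401]
ee_rot: [-3.141, 0.0, 1.524]
force: [-0.5, -0.4, -0.3]
opening: 0.998
gripper_force: 0.0
```

move_arm([
  [[0,0,0],[0,0,0],-1],
  [[0,0,0],[0,0,0],-1],
  [[0,0,0],[0,0,0],-1],
  [[0,0,0],[0,0,0],-1],
  [[0,0,0],[0,0,0],-1],
  [[0,0,0],[0,0,0],-1],
  [[0,0,0],[0,0,0],-1],
  [[0,0,0],[0,0,0],-1],
])

```text
time_s: 15.65
position: [0.5544, 0.0545, 0.0425]
ee_rot: [3.137, -0.0, 1.524]
force: [2.3, 0.2, 2.7]
opening: 0.642
gripper_force: 30.0
```

move_arm([
  [[0,0,-0.4],[0,0,0],-1],
  [[0,0,-0.7],[0,0,0],-1],
  [[0,0,-0.9],[0,0,0],-1],
  [[0,0,-0.9],[0,0,0],-1],
  [[0,0,-0.9],[0,0,0],-1],
  [[0,0,-0.9],[0,0,0],-1],
  [[0,0,-0.9],[0,0,0],-1],
  [[0,0,0],[0,0,0],-1],
])

```text
time_s: 16.45
position: [0.5541, 0.055, 0.1846]
ee_rot: [3.135, -0.001, 1.524]
force: [0.2, -0.2, -2.0]
opening: 0.64
gripper_force: 30.0
```

```bash
python3 - <<'E'
from h import *
s=r.read_state(); print(s['position'],s['ee_rot'],s['opening'],s['force'])
p,Rm=target([-.150,.033,.0315+.05],0.); print(go(p,Rm))
b=load('t0');R,o=rackT(P0)
t=lambda u,v:(145+(u+.5)/3.4-.5,155+(v+.5)/3.4-.5)
for q in(t(320,80),t(316,247)):
  for z in(0,.014):
    oo,dd=ray(b,*q);k=(z-R[:,2]@(oo-o))/(R[:,2]@dd); print(z,np.round(R.T@(oo+k*dd-o),4))
E
```

```text
[0.55410241 0.05501873 0.18456851] [ 3.13457582e+00 -5.81726006e-04  1.52396599e+00] 0.639540396061605 [ 0.17461441 -0.21924837 -2.04340038]
('shift/25mm in current tool axes', array([ 7.34, -4.57,  1.34]), 'turn/45deg', array([ 0.008, -0.357, -0.005]), 'world', array([0.449, 0.244, 0.15 ]))
0 [-0.1977 -0.0674  0.    ]
0.014 [-0.2031 -0.0657  0.014 ]
0 [-0.1975  0.0664  0.    ]
0.014 [-0.2029  0.0661  0.014 ]
```

move_arm([
  [[0.5,-0.3,0],[0,0,0],-1],
  [[0.8,-0.5,0],[0,0,0],-1],
  [[0.8,-0.5,0],[0,0,0],-1],
  [[0.8,-0.5,0],[0,0,0],-1],
  [[0.8,-0.5,0],[0,0,0],-1],
  [[0.8,-0.5,0],[0,0,0],-1],
  [[0.8,-0.5,0],[0,0,0],-1],
  [[0.8,-0.5,0],[0,0,0],-1],
  [[0.8,-0.5,0],[0,0,0],-1],
  [[0.44,-0.27,0],[0,0,0],-1],
  [[0,0,0],[0,-0.09,0],-1],
  [[0,0,0],[0,-0.09,0],-1],
  [[0,0,0],[0,-0.09,0],-1],
  [[0,0,0],[0,-0.087,0],-1],
  [[0,0,0],[0,0,0],-1],
  [[0,0,0],[0,0,0],-1],
])

```text
time_s: 18.05
position: [0.4468, 0.2429, 0.1806]
ee_rot: [3.141, 0.281, 1.524]
force: [0.5, 0.3, -2.2]
opening: 0.64
gripper_force: 30.0
```

```bash
python3 - <<'E'
from h import *
s=r.read_state(); print(s['position'],s['ee_rot'],s['opening'],s['force'],np.round(s['joint_positions'],2))
for z in(.02,.003): p,Rm=target([-.150,.033,.0315+z],0.); print(go(p,Rm))
c=snap('wrist','w9'); R,o=rackT(P0); q,Q=pose(s); T=c['tool_from_camera']
im=c['img'][:,:,::-1].copy()
def wp(P):
    v=T[:3,:3].T@(Q.T@(P-q)-T[:3,3]); k=c['intrinsics']@v; return tuple(int(a) for a in k[:2]/k[2])
for y in(-.068,-.064,-.002,.002,.064,.068): cv2.line(im,wp(R@[-.197,y,.014]+o),wp(R@[-.06,y,.014]+o),(0,0,255) if abs(y)>.06 else (255,0,0),1)
for P in shelf(P0): cv2.circle(im,wp(P),3,(0,255,0),1)
th=np.linspace(0,6.28,60); tc=q+.0425*Q[:,2]
cv2.polylines(im,[np.array([wp(tc-.072*Q[:,2]+.0287*(np.cos(i)*Q[:,0]+np.sin(i)*Q[:,1])) for i in th])],True,(0,255,255),1)
cv2.imwrite('pics/w9b.png',cv2.resize(im,(800,600)))
E
```

```text
[0.44683847 0.24294201 0.18056008] [3.1406099  0.28050908 1.52437597] 0.6399798020778721 [ 0.50864274  0.28520023 -2.23879914] [-0.23  0.38 -0.62  1.81  0.41  1.27 -1.06]
('shift/25mm in current tool axes', array([0.37, 0.08, 2.35]), 'turn/45deg', array([ 0.   ,  0.001, -0.003]), 'world', array([0.448, 0.235, 0.122]))
('shift/25mm in current tool axes', array([0.37, 0.08, 3.03]), 'turn/45deg', array([ 0.   ,  0.001, -0.003]), 'world', array([0.448, 0.231, 0.105]))
```

View pics/w9b.png

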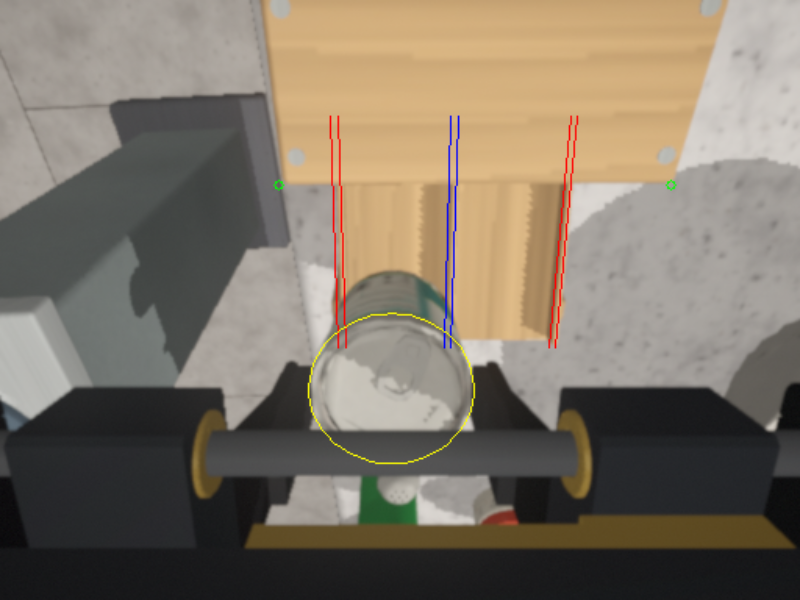

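The overlay matches. The tin lid fits the yellow circle, and the predicted lane walls fall on the outer tray edges (left 335, right 565) and the centre wall (450). Lowering the tin into the near lane.

move_arm([
  [[0.19,0.04,0.4],[0,0,-0.003],-1],
  [[0.18,0.04,0.4],[0,0,0],-1],
  [[0,0,0.4],[0,0,0],-1],
  [[0,0,0.4],[0,0,0],-1],
  [[0,0,0.4],[0,0,0],-1],
  [[0,0,0.35],[0,0,0],-1],
  [[0,0,0],[0,0,0],-1],
  [[0,0,0],[0,0,0],-1],
])

```text
time_s: 18.9
position: [0.4494, 0.2357, 0.1225]
ee_rot: [3.139, 0.28, 1.526]
force: [-0.0, -0.2, -1.8]
opening: 0.639
gripper_force: 30.0
```

```bash
python3 - <<'E'
from h import *
s=r.read_state(); print(s['position'],s['ee_rot'],s['opening'],s['force'],tiprack(s))
for z in(.003,0): p,Rm=target([-.150,.033,.0315+z],0.); print(go(p,Rm))
E
```

```text
[0.44942346 0.23566418 0.1225377 ] [3.13939213 0.28030539 1.52556847] 0.63881533392106 [-0.02953407 -0.17623657 -1.7581041 ] [-0.14997878  0.0320199   0.05256675]
('shift/25mm in current tool axes', array([-0.  , -0.04,  0.72]), 'turn/45deg', array([ 0.002,  0.   , -0.002]), 'world', array([0.448, 0.231, 0.105]))
('shift/25mm in current tool axes', array([-0.  , -0.04,  0.84]), 'turn/45deg', array([ 0.002,  0.   , -0.002]), 'world', array([0.448, 0.23 , 0.102]))
```

move_arm([
  [[0,-0.04,0.2],[0,0,0],-1],
  [[0,0,0.2],[0,0,0],-1],
  [[0,0,0.15],[0,0,0],-1],
  [[0,0,0.1],[0,0,0],-1],
  [[0,0,0],[0,0,0],-1],
])

```text
time_s: 19.4
position: [0.448, 0.2308, 0.1066]
ee_rot: [3.14, 0.281, 1.526]
force: [-0.1, -0.0, -1.3]
opening: 0.637
gripper_force: 30.0
```

move_arm([
  [[0,0,0.1],[0,0,0],-1],
  [[0,0,0],[0,0,0],-1],
])

```text
time_s: 19.6
position: [0.4481, 0.2303, 0.1044]
ee_rot: [3.14, 0.281, 1.526]
force: [0.2, -0.3, -1.0]
opening: 0.639
gripper_force: 30.0
```

move_arm([
  [[0,0,0.06],[0,0,0],-1],
  [[0,0,0],[0,0,0],-1],
])

```text
time_s: 19.8
position: [0.4481, 0.23, 0.103]
ee_rot: [3.139, 0.281, 1.526]
force: [-0.4, -0.7, -2.5]
opening: 0.64
gripper_force: 30.0
```

```bash
python3 - <<'E'
from h import *
s=r.read_state(); print(s['opening'],s['force'],s['wrist_torque'],tiprack(s))
E
```

```text
0.6403673600384144 [-0.35265442 -0.68114911 -2.4604978 ] [ 0.50463838 -0.09065251  0.00716219] [-0.15011025  0.03306032  0.03221283]
```

move_arm([
  [[0,0,0.05],[0,0,0],-1],
  [[0,0,0],[0,0,0],-1],
])

```text
time_s: 20.0
position: [0.4484, 0.2303, 0.1023]
ee_rot: [3.139, 0.279, 1.526]
force: [0.0, 0.4, -0.4]
opening: 0.641
gripper_force: 30.0
```

move_arm([
  [[0,0,0.05],[0,0,0],-1],
  [[0,0,0],[0,0,0],-1],
])

```text
time_s: 20.2
position: [0.4485, 0.2307, 0.1019]
ee_rot: [3.138, 0.279, 1.526]
force: [-1.1, 1.5, 6.1]
opening: 0.638
gripper_force: 30.0
```

move_arm([
  [[0,0,0],[0,0,0],0.6],
  [[0,0,0],[0,0,0],1],
  [[0,0,0],[0,0,0],1],
  [[0,0,0],[0,0,0],1],
  [[0,0,-0.3],[0,0,0],1],
  [[0,0,-0.7],[0,0,0],1],
  [[0,0,-0.9],[0,0,0],1],
  [[0,0,-0.9],[0,0,0],1],
  [[0,0,-0.9],[0,0,0],1],
  [[0,0,-0.9],[0,0,0],1],
  [[0,0,0],[0,0,0],-1],
  [[0,0,0],[0,0,0],-1],
])

```text
time_s: 21.4
position: [0.4493, 0.2611, 0.2113]
ee_rot: [3.139, 0.28, 1.526]
force: [0.4, -0.6, 0.9]
opening: 0.896
gripper_force: 0.0
```

```bash
python3 - <<'E'
from h import *
s=r.read_state(); print(s['position'],s['opening'],s['force'],tiprack(s))
w=snap('wrist','w10')
i=w['img'];g=cv2.GaussianBlur(cv2.cvtColor(i,cv2.COLOR_RGB2GRAY),(5,5),1)
R,o=rackT(P0)
C=cv2.HoughCircles(g[:330],cv2.HOUGH_GRADIENT,1,60,param1=80,param2=18,minRadius=25,maxRadius=60)
for u,v,rad in C[0][:5]:
  oo,dd=wray(w,s,u,v);k=(.072-R[:,2]@(oo-o))/(R[:,2]@dd); P=oo+k*dd; print(u,v,rad,'rack',np.round(R.T@(P-o),4),'expected r px',w['intrinsics'][0,0]*.0287/ (np.linalg.norm(P-oo)))
for x in(-.215,-.185): p,Rm=target([x,.033,.018],np.radians(60)); print(go(p,Rm))
E
```

```text
[0.4492828  0.26113115 0.21132398] 0.8957584895874602 [ 0.41813674 -0.62285742  0.86598018] [-0.15007014  0.03327496  0.14492473]
251.5 190.5 30.8 rack [-0.1481  0.0322  0.072 ] expected r px 32.64955535688766
132.5 296.5 53.6 rack [-0.2554  0.1483  0.072 ] expected r px 26.519352596005067
376.5 296.5 44.5 rack [-0.2559 -0.0899  0.072 ] expected r px 26.26394606671669
('shift/25mm in current tool axes', array([-2.95,  0.02,  5.27]), 'turn/45deg', array([ 2.000e-03,  1.335e+00, -1.000e-03]), 'world', array([0.445, 0.153, 0.105]))
('shift/25mm in current tool axes', array([-1.75,  0.02,  5.27]), 'turn/45deg', array([ 2.000e-03,  1.335e+00, -1.000e-03]), 'world', array([0.446, 0.182, 0.096]))
```

move_arm([
  [[-0.5,0,0],[0,0,0],-1],
  [[-0.8,0,0],[0,0,0],-1],
  [[-0.8,0,0],[0,0,0],-1],
  [[-0.8,0,0],[0,0,0],-1],
  [[-0.8,0,0],[0,0,0],-1],
  [[-0.8,0,0],[0,0,0],-1],
  [[0,0,0],[0,0.167,0],-1],
  [[0,0,0],[0,0.167,0],-1],
  [[0,0,0],[0,0.167,0],-1],
  [[0,0,0],[0,0.167,0],-1],
  [[0,0,0],[0,0.167,0],-1],
  [[0,0,0],[0,0.167,0],-1],
  [[0,0,0],[0,0.167,0],-1],
  [[0,0,0],[0,0.166,0],-1],
  [[0,0,0],[0,0,0],-1],
  [[0,0,0],[0,0,0],-1],
])

```text
time_s: 23.05
position: [0.4439, 0.1525, 0.2417]
ee_rot: [3.142, -0.767, 1.525]
force: [0.7, 0.2, 0.6]
opening: 0.007
gripper_force: 0.0
```

```bash
python3 - <<'E'
from h import *
s=r.read_state(); print(s['position'],s['opening'],np.round(s['joint_positions'],2),tiprack(s))
for x in(-.215,-.185): p,Rm=target([x,.033,.018],np.radians(60)); print(go(p,Rm))
E
```

```text
[0.44394258 0.15250888 0.24174845] 0.006568989902747746 [ 0.55  0.18 -0.51  2.1  -0.8   1.06  0.48] [-0.25346833  0.03384249  0.14960408]
('shift/25mm in current tool axes', array([-3.79,  0.03,  3.97]), 'turn/45deg', array([ 0.002,  0.001, -0.002]), 'world', array([0.445, 0.153, 0.105]))
('shift/25mm in current tool axes', array([-3.19,  0.03,  5.01]), 'turn/45deg', array([ 0.002,  0.001, -0.002]), 'world', array([0.446, 0.182, 0.096]))
```

move_arm([
  [[-0.63,0,0.66],[0,0,0],-1],
  [[-0.63,0,0.66],[0,0,0],-1],
  [[-0.63,0,0.66],[0,0,0],-1],
  [[-0.63,0,0.66],[0,0,0],-1],
  [[-0.63,0.01,0.66],[0,0,0],-1],
  [[-0.64,0.01,0.67],[0,0,0],-1],
  [[0,0,0],[0,0,0],-1],
  [[0,0,0],[0,0,0],-1],
])

```text
time_s: 23.85
position: [0.4455, 0.1552, 0.1062]
ee_rot: [3.137, -0.768, 1.532]
force: [-0.3, -0.8, 0.8]
opening: 0.006
gripper_force: 0.0
```

```bash
python3 - <<'E'
from h import *
s=r.read_state(); print(s['position'],s['force'],np.round(s['joint_positions'],2),tiprack(s))
for x in(-.185,-.045,-.029): p,Rm=target([x,.033,.018],np.radians(60)); print(go(p,Rm))
E
```

```text
[0.44550838 0.15518958 0.10623794] [-0.25960106 -0.79416733  0.81624446] [ 0.53  0.43 -0.52  2.21 -0.87  0.77  0.71] [-0.21337038  0.03240056  0.02014546]
('shift/25mm in current tool axes', array([ 0.49, -0.02,  1.03]), 'turn/45deg', array([ 0.001, -0.001,  0.005]), 'world', array([0.446, 0.182, 0.096]))
('shift/25mm in current tool axes', array([ 3.29, -0.02,  5.88]), 'turn/45deg', array([ 0.001, -0.001,  0.005]), 'world', array([0.452, 0.316, 0.058]))
('shift/25mm in current tool axes', array([ 3.61, -0.02,  6.43]), 'turn/45deg', array([ 0.001, -0.001,  0.005]), 'world', array([0.453, 0.332, 0.053]))
```

move_arm([
  [[0.1,0,0.25],[0,0,0.004],-1],
  [[0.12,0,0.23],[0,0,0],-1],
  [[0.12,0,0.22],[0,0,0],-1],
  [[0.12,0,0.21],[0,0,0],-1],
  [[0.12,0,0.21],[0,0,0],-1],
  [[0.12,0,0.21],[0,0,0],-1],
  [[0.12,0,0.21],[0,0,0],-1],
  [[0.12,0,0.21],[0,0,0],-1],
  [[0.12,0,0.21],[0,0,0],-1],
  [[0.12,0,0.21],[0,0,0],-1],
  [[0.12,0,0.21],[0,0,0],-1],
  [[0.12,0,0.21],[0,0,0],-1],
  [[0.12,0,0.21],[0,0,0],-1],
  [[0,0,0],[0,0,0],-1],
  [[0,0,0],[0,0,0],-1],
])

```text
time_s: 25.35
position: [0.4487, 0.2303, 0.0815]
ee_rot: [-3.141, -0.768, 1.524]
force: [0.6, 0.1, -0.7]
opening: 0.004
gripper_force: 0.0
```

```bash
python3 - <<'E'
from h import *
s=r.read_state(); print(s['position'],s['force'],np.round(s['joint_positions'],2),tiprack(s))
for x in(-.045,-.029): p,Rm=target([x,.033,.018],np.radians(60)); print(go(p,Rm))
# tin lid position from top view (pale lid, low saturation, in the tray's near lane)
b=snap('top','t10'); R,o=rackT(P0)
g=cv2.cvtColor(b['img'],cv2.COLOR_RGB2HSV)
for x in np.arange(-.16,-.08,.01):
  u,v=proj(b,R@[x,.033,.072]+o); print(round(x,2),(round(u),round(v)),g[int(round(v)),int(round(u))])
E
```

```text
[0.4487022  0.23034947 0.08148831] [ 0.57158004  0.13034908 -0.6612839 ] [ 0.43  0.5  -0.62  2.23 -0.97  0.59  0.69] [-0.13423252  0.03250986  0.0171497 ]
('shift/25mm in current tool axes', array([ 1.81, -0.03,  3.08]), 'turn/45deg', array([ 0.002, -0.001, -0.003]), 'world', array([0.452, 0.316, 0.058]))
('shift/25mm in current tool axes', array([ 2.13, -0.03,  3.63]), 'turn/45deg', array([ 0.002, -0.001, -0.003]), 'world', array([0.453, 0.332, 0.053]))
-0.16 (214, 214) [ 22  26 107]
-0.15 (210, 214) [ 24  19 134]
-0.14 (207, 214) [ 27  17 138]
-0.13 (203, 214) [ 22  21 134]
-0.12 (200, 214) [ 27  20 125]
-0.11 (196, 214) [ 24  22 117]
-0.1 (193, 214) [ 17 114 145]
-0.09 (190, 214) [ 17 117 150]
```

move_arm([
  [[0.12,0,0.2],[0,0,0],-1],
  [[0.12,0,0.2],[0,0,0],-1],
  [[0.12,0,0.2],[0,0,0],-1],
  [[0.12,0,0.2],[0,0,0],-1],
  [[0.12,0,0.2],[0,0,0],-1],
  [[0,0,0],[0,0,0],-1],
])

```text
time_s: 26.0
position: [0.4497, 0.2595, 0.0741]
ee_rot: [-3.141, -0.769, 1.525]
force: [-1.2, -0.3, 0.7]
opening: 0.005
gripper_force: 0.0
```

```bash
python3 - <<'E'
from h import *
s=r.read_state(); print(s['position'],s['ee_rot'],s['force'],np.round(s['joint_positions'],3),tiprack(s))
p,Rm=target([-.029,.033,.018],np.radians(60)); print(go(p,Rm))
E
```

```text
[0.44965142 0.25945567 0.07406617] [-3.14081546 -0.7691057   1.52505066] [-1.18243148 -0.25547229  0.6820833 ] [ 0.402  0.532 -0.674  2.224 -0.992  0.515  0.67 ] [-0.1041908   0.03285431  0.01807241]
('shift/25mm in current tool axes', array([ 1.5 , -0.01,  2.61]), 'turn/45deg', array([ 0.001, -0.002, -0.002]), 'world', array([0.453, 0.332, 0.053]))
```

move_arm([
  [[0.12,0,0.21],[0,0,0],-1],
  [[0.12,0,0.21],[0,0,0],-1],
  [[0.12,0,0.21],[0,0,0],-1],
  [[0.12,0,0.21],[0,0,0],-1],
  [[0.12,0,0.21],[0,0,0],-1],
  [[0.12,0,0.21],[0,0,0],-1],
  [[0.12,0,0.21],[0,0,0],-1],
  [[0,0,0],[0,0,0],-1],
])

```text
time_s: 26.8
position: [0.4516, 0.3, 0.0622]
ee_rot: [-3.141, -0.769, 1.525]
force: [-0.9, -0.8, -0.2]
opening: 0.006
gripper_force: 0.0
```

```bash
python3 - <<'E'
from h import *
s=r.read_state(); print(s['position'],s['ee_rot'],s['force'],np.round(s['joint_positions'],3),tiprack(s))
p,Rm=target([-.029,.033,.018],np.radians(60)); print(go(p,Rm))
E
```

```text
[0.45159212 0.29996506 0.06219377] [-3.14076694 -0.76905118  1.52477718] [-0.883759   -0.77747719 -0.15555746] [ 0.367  0.593 -0.751  2.212 -1.006  0.405  0.636] [-0.06193397  0.03269577  0.01786962]
('shift/25mm in current tool axes', array([ 0.66, -0.01,  1.14]), 'turn/45deg', array([ 0.001, -0.002, -0.002]), 'world', array([0.453, 0.332, 0.053]))
```

move_arm([
  [[0.1,0,0.17],[0,0,0],-1],
  [[0.1,0,0.17],[0,0,0],-1],
  [[0.1,0,0.17],[0,0,0],-1],
  [[0.1,0,0.17],[0,0,0],-1],
  [[0.08,0,0.14],[0,0,0],-1],
  [[0,0,0],[0,0,0],-1],
])

```text
time_s: 27.4
position: [0.4528, 0.3225, 0.0558]
ee_rot: [-3.141, -0.769, 1.525]
force: [0.0, 1.1, -0.9]
opening: 0.004
gripper_force: 0.0
```

move_arm([
  [[0.05,0,0.09],[0,0,0],-1],
  [[0,0,0],[0,0,0],-1],
])

```text
time_s: 27.6
position: [0.4532, 0.3244, 0.055]
ee_rot: [-3.141, -0.768, 1.524]
force: [-0.0, -0.0, 0.5]
opening: 0.006
gripper_force: 0.0
```

move_arm([
  [[0.05,0,0.09],[0,0,0],-1],
  [[0,0,0],[0,0,0],-1],
])

```text
time_s: 27.8
position: [0.4534, 0.3269, 0.0543]
ee_rot: [3.141, -0.768, 1.524]
force: [-0.4, -1.2, 0.2]
opening: 0.002
gripper_force: 0.0
```

```bash
python3 - <<'E'
from h import *
s=r.read_state(); print(s['force'],np.round(s['joint_positions'],3),tiprack(s))
E
```

```text
[-0.38450102 -1.15725578  0.15570181] [ 0.337  0.634 -0.793  2.2   -1.01   0.334  0.611] [-0.03384966  0.0320814   0.01770121]
```

move_arm([
  [[0.04,0,0.06],[0,0,0],-1],
  [[0,0,0],[0,0,0],-1],
])

```text
time_s: 28.0
position: [0.4534, 0.3286, 0.0539]
ee_rot: [-3.142, -0.768, 1.524]
force: [-0.0, 0.3, -0.1]
opening: 0.005
gripper_force: 0.1
```

move_arm([
  [[0.04,0,0.06],[0,0,0],-1],
  [[0,0,0],[0,0,0],-1],
])

```text
time_s: 28.2
position: [0.4535, 0.3304, 0.0535]
ee_rot: [-3.142, -0.768, 1.524]
force: [-0.4, -0.9, 0.1]
opening: 0.001
gripper_force: 0.1
```

move_arm([
  [[0.03,0,0.05],[0,0,0],-1],
  [[0,0,0],[0,0,0],-1],
])

```text
time_s: 28.4
position: [0.4538, 0.3313, 0.053]
ee_rot: [3.141, -0.768, 1.523]
force: [-0.8, -3.3, 2.4]
opening: 0.01
gripper_force: 2.2
```

move_arm([
  [[0.02,0,0.03],[0,0,0],-1],
  [[0,0,0],[0,0,0],-1],
  [[0,0,0],[0,0,0],-1],
])

```text
time_s: 28.7
position: [0.4542, 0.3315, 0.0528]
ee_rot: [3.141, -0.767, 1.523]
force: [-0.7, -7.7, 6.4]
opening: 0.008
gripper_force: 4.6
```

move_arm([
  [[-0.1,0,-0.17],[0,0,0],-1],
  [[-0.2,0,-0.35],[0,0,0],-1],
  [[-0.4,0,-0.69],[0,0,0],-1],
  [[-0.4,0,-0.69],[0,0,0],-1],
  [[-0.4,0,-0.69],[0,0,0],-1],
  [[-0.4,0,-0.69],[0,0,0],-1],
  [[-0.4,0,-0.69],[0,0,0],-1],
  [[-0.4,0,-0.69],[0,0,0],-1],
  [[0.67,0,-0.69],[0,0,0],-1],
  [[0.67,0,-0.69],[0,0,0],-1],
  [[0.67,0,-0.69],[0,0,0],-1],
  [[0.67,0,-0.69],[0,0,0],-1],
  [[0,0,0],[0,0,0],-1],
])

```text
time_s: 30.0
position: [0.449, 0.2033, 0.1885]
ee_rot: [3.134, -0.767, 1.529]
force: [-0.1, -0.4, -0.1]
opening: 0.005
gripper_force: 0.0
```

```bash
python3 - <<'E'
from h import *
s=r.read_state(); print(s['time_s'],s['position'],s['force'],np.round(s['joint_positions'],2),tiprack(s))
a=snap('scene','s12');b=snap('top','t12')
print({k:tuple(map(int,v)) for k,v in leftedge('s12').items() if v})
R,o=rackT(P0)
# any tin (non-wood) showing in the tray right of the shelf edge, seen from above
for y in(-.033,.033):
  L=[]
  for x in np.arange(-.19,-.075,.01):
    u,v=proj(b,R@[x,y,0]+o); p=b['img'][int(round(v)),int(round(u))].astype(int); L.append(int(p[0]-p[2]))
  print(y,L)
# bystanders: image change between start and now
for f0,c in(('s0',a),('t0',b)):
  c0=load(f0); d=np.abs(c0['img'].astype(int)-c['img']).max(2)
  for n,P in(('salt',[.443,.036,.07]),('timer',[.548,-.1,.04]),('cup',[.453,-.163,.03])):
    u,v=proj(c0,P).astype(int); print(f0,n,(u,v),'changed px',int((d[v-12:v+12,u-9:u+9]>50).sum()))
E
```

```text
30.0 [0.44896248 0.20332696 0.18847102] [-0.12677766 -0.35432269 -0.09577548] [ 0.57  0.29 -0.69  2.15 -0.82  0.83  0.47] [-0.18973938  0.03101153  0.11249581]
{233: (156, 165), 236: (156, 169), 239: (156, 176), 242: (157, 177), 245: (158, 177), 248: (162, 177), 251: (165, 178)}
-0.033 [64, 68, 68, 67, 68, 66, 69, 67, 66, 65, 67, 63]
0.033 [3, 0, -6, 21, 69, 69, 67, 67, 67, 69, 70, 68]
s0 salt (np.int64(281), np.int64(210)) changed px 0
s0 timer (np.int64(288), np.int64(196)) changed px 0
s0 cup (np.int64(325), np.int64(202)) changed px 0
t0 salt (np.int64(288), np.int64(214)) changed px 318
t0 timer (np.int64(335), np.int64(176)) changed px 37
t0 cup (np.int64(358), np.int64(209)) changed px 294
```

```bash
python3 -c "
from bench import r
print(r.close_job())"
```

```text
the job is handed in; nothing more can be done
None
```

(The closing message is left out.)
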